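Find the loose panel of the secret-compartment box and push it open

ROBOT

A 6-joint arm with a two-finger parallel gripper is mounted at the origin on the work surface. World frame = base frame: x ahead of the robot, y to its left, z up, the work surface at z = 0. Lengths are in m, angles in degrees, forces in N, time in s.
With the tool pointing down it reaches from about 0.4 to 0.825 m from the base axis. Payload 7 kg.
Tool frame: the origin (TCP) lies midway between the tips of the shut fingers; the grasp point (between the pads) lies 19 mm behind it; z points along the fingers, y is the line along which they close (so a half turn about z gives the same grasp; the last joint's range is limited). The gripper opens to 88 mm and grips with 3 to 60 N. Pads are 19 mm wide; open, the fingers measure 130 mm over their backs; the gripper's body (78 mm by 193 mm) begins 47 mm behind the grasp point.
Start: joints at [-53.394, 20.546, 0.682, 0, -70.136, -16.507], TCP at [0.232, -0.634, 0.227] pointing down, gripper open.
Joint ranges: [-176.03, 176.03], [-82.01, 121.73], [-58.28, 71.71], [-173.87, 95.51], [-174.79, -0.11], [-173.66, 173.66]. Speed limits (degrees/s): [136.94, 136.94, 172.46, 180, 180, 180].

INTERFACE

Orientations are given as a 3x3 rotation matrix whose columns are the frame's x, y, z axes.
In Python, from rig import robot gives the robot as it stands. Calls block until the motion is done:
- robot.goto(position, orientation): joint-space move of the TCP to a pose.
- robot.servo_line(position, ori=None, speed=0.15): straight line of the TCP; ori=None keeps the orientation; speed is the mean speed in m/s.
- robot.movej(angles): joint-space move.
- robot.move_gripper(opening): opening from 0.0 (shut) to 1.0 (fully open); the grip force is fixed at half the most; returns when the fingers have stopped.
- robot.dwell(seconds).
- robot.ik(position, orientation): joint angles nearest the present ones, or None.
- robot.grab_frame(name): name is "scene" or "side" or "wrist"; returns (picture, depth): 384x512x3 uint8, red, green, blue; 384x512 float32, m along the optical axis (not along the pixel's ray), 0 where there is no reading.
- robot.camera_info(name): a dict with "vfov" (degrees; the focal length in pixels is half the picture's height over the tangent of half this angle, whatever the lens; pixels are square), "cx", "cy" (the principal point, pixels), "view" (4x4, takes a point from world to camera coordinates); the wrist camera has in their place "T_tool_cam" (4x4, takes a point from camera to tool coordinates, whose origin is the TCP and whose axes are the flange's). Camera axes: x right, y down, z forward; pixel columns grow to the right and rows downward; lengths in m; the calibration is good to about 2 mm. The wrist camera is an equidistant fisheye: a pixel r from the principal point sees the ray r / f radians off the axis. A picture is of the moment at which its call begins: read the wrist's pose just before it. camera_info takes no time and is no camera call.
A pose or a line that the arm cannot do raises robot.Unreachable and nothing moves.
- robot.job_done(): hands the job in; it is judged then, once.
Readings, each from a call of its own:
- robot.read_t(): time.
- robot.read_qpos(): joint angles.
- robot.read_qvel(): joint speeds.
- robot.read_effort(): joint torques, N m.
- robot.read_position(): TCP position.
- robot.read_tcp_rot(): TCP orientation.
- robot.read_force(): force on the tool from outside, world axes, zero at the start.
- robot.read_ft_torque(): the same for the moment, N m.
- robot.read_grip_width(): opening from 0.0 (shut) to 1.0 (fully open).
- robot.read_finger_force(): force on a finger pad.
Only numpy, scipy, OpenCV 4.12 (cv2) and the standard library are available. Lean on these libraries where they do the work, as an engineer would, in place of code of your own. Each camera call takes 0.05 s, during which the arm holds its last target. There are 200 camera calls.

TASK

The wooden box on the bench has four identical top panels; one of them is a secret hatch. Press the panels one by one on their round marks to find the one that rocks, then push that marked end down into the box until the hatch stops wide open, and leave it standing open. Only press and push with the fingertips: do not lift or shift anything else on the bench.

Things in the scene. Friction and masses are not known exactly. Their poses are not given: they have to be found in the camera images.
- box: Pale plywood box fixed to the bench, 121 (x) by 295 (y) by 75 mm high, walls 10. Origin: centre of underside; -x is its near side, towards the robot, turned up to 20 degrees. Its top: four identical pale panels in a row along y, each 95 (x) by 65 (y) by 6 mm, flush, 3 mm gaps. Hollow to 69 mm below the top; 3 mm inner walls end 15 mm below it. One panel is free, a different one each time; three are blocked.
- panel_a (a joint): Tilt of panel a (the leftmost, +y), rad: 0 shut; grows as the near, marked end sinks; never negative; stop at 0.75. Its rod runs along y at box x = 22.5 mm, 7.6 mm below the top. Blocked: gives under 3 mm at the mark. Free: friction of about 2 N at the mark, no spring, balanced, stays where left; a fingertip going straight down at the mark reaches the stop 30 to 45 mm below the box top.
- mark_a (a point): Centre of the round dark wooden inlay, 20 mm across and flush, on top of panel a: the place to press, 45 mm from the rod towards the near end; at box (-22.5, 102, 75) mm when shut. It moves with the panel.
- panel_b (a joint): Tilt of panel b (second from the left), rad: 0 shut; grows as the near, marked end sinks; never negative; stop at 0.75. Its rod runs along y at box x = 22.5 mm, 7.6 mm below the top. Blocked: gives under 3 mm at the mark. Free: friction of about 2 N at the mark, no spring, balanced, stays where left; a fingertip going straight down at the mark reaches the stop 30 to 45 mm below the box top.
- mark_b (a point): Centre of the round dark wooden inlay, 20 mm across and flush, on top of panel b: the place to press, 45 mm from the rod towards the near end; at box (-22.5, 34, 75) mm when shut. It moves with the panel.
- panel_c (a joint): Tilt of panel c (third from the left), rad: 0 shut; grows as the near, marked end sinks; never negative; stop at 0.75. Its rod runs along y at box x = 22.5 mm, 7.6 mm below the top. Blocked: gives under 3 mm at the mark. Free: friction of about 2 N at the mark, no spring, balanced, stays where left; a fingertip going straight down at the mark reaches the stop 30 to 45 mm below the box top.
- mark_c (a point): Centre of the round dark wooden inlay, 20 mm across and flush, on top of panel c: the place to press, 45 mm from the rod towards the near end; at box (-22.5, -34, 75) mm when shut. It moves with the panel.
- panel_d (a joint): Tilt of panel d (the rightmost, -y), rad: 0 shut; grows as the near, marked end sinks; never negative; stop at 0.75. Its rod runs along y at box x = 22.5 mm, 7.6 mm below the top. Blocked: gives under 3 mm at the mark. Free: friction of about 2 N at the mark, no spring, balanced, stays where left; a fingertip going straight down at the mark reaches the stop 30 to 45 mm below the box top.
- mark_d (a point): Centre of the round dark wooden inlay, 20 mm across and flush, on top of panel d: the place to press, 45 mm from the rod towards the near end; at box (-22.5, -102, 75) mm when shut. It moves with the panel.
- glue: White glue bottle with orange cap, 56 mm across, 150 mm high, standing beyond the box. Origin: centre of its underside. Bystander.
- jar: Glass jar with steel lid, 60 mm across, 65 mm high, left of the box. Origin: centre of its underside. Bystander.
- tape: Cardboard-brown roll of tape lying flat, 104 mm across, hole 76 mm, 24 mm high, right of the box. Origin: centre of its underside. Bystander.
- ornament: Flat wooden disc ornament, 70 mm across, 8 mm thick, lying on the bench in front of the box. Origin: centre of its underside. Bystander.

How it is judged:
By the outcome, as a careful person would: the job done as asked, in the order asked, and still so for the second after the job is handed in, with the robot touching nothing.
It also fails if it takes over 48 s, if anything falls off the work surface, if the arm or the gripper's body presses on something with over 40 N, if the wrist force passes 120 N, or if a joint passes its speed limit or range.

## Working session

There is one attempt and no reset: what is moved stays moved. The work goes in short steps, each a Python script; the robot and the scene stay as the last script left them, time stands still between calls to the robot, and variables do not carry over. Pictures are saved under pics/ and viewed, at most 10 in all, crops included, and the job is handed in when it is done.

```bash
mkdir -p pics; ls; python3 - <<'E'
from rig import robot
import cv2,numpy as np
ims=[]
for n in ("scene","side"):
    im,d=robot.grab_frame(n); np.savez(f"{n}.npz",im=im,d=d); cv2.imwrite(f"pics/{n}.png",im[:,:,::-1]); print(n,robot.camera_info(n))
print(robot.camera_info("wrist"),robot.read_tcp_rot(),robot.read_force(),robot.read_t())
E
```

```text
pics
scene {'vfov': 45.46253394515935, 'cx': 258.31463382982565, 'cy': 188.8966305833261, 'view': array([[ 0.13002039,  0.9913673 , -0.01689915, -0.09439235],
       [ 0.7666354 , -0.11132559, -0.63235811, -0.40111817],
       [-0.62878046,  0.06926396, -0.77449186,  1.44472009],
       [ 0.        ,  0.        ,  0.        ,  1.        ]])}
side {'vfov': 53.824392618324424, 'cx': 258.9058641105268, 'cy': 184.18792943035888, 'view': array([[-0.95730764, -0.28905664,  0.00288913,  0.56845267],
       [-0.1792477 ,  0.58573825, -0.79043087,  0.1483349 ],
       [ 0.22678702, -0.75720338, -0.61254444,  0.96973621],
       [ 0.        ,  0.        ,  0.        ,  1.        ]])}
{'vfov': 65.70646984690485, 'cx': 254.3305245432425, 'cy': 197.80746119288574, 'T_tool_cam': array([[-1.51675851e-04, -9.58079083e-01, -2.86503836e-01,
         7.63984376e-02],
       [ 9.99999988e-01, -1.45385144e-04, -4.32293828e-05,
        -6.87582379e-05],
       [-2.36234059e-07, -2.86503840e-01,  9.58079094e-01,
        -1.57687053e-01],
       [ 0.00000000e+00,  0.00000000e+00,  0.00000000e+00,
         1.00000000e+00]])} [[-9.39138030e-01 -3.43539402e-01 -6.63526611e-04]
 [-3.43540006e-01  9.39137077e-01  1.34764977e-03]
 [ 1.60171644e-04  1.49357709e-03 -9.99998872e-01]] [ 0.73985467 -0.27770847  0.32633168] 0.1
```

View pics/scene.png

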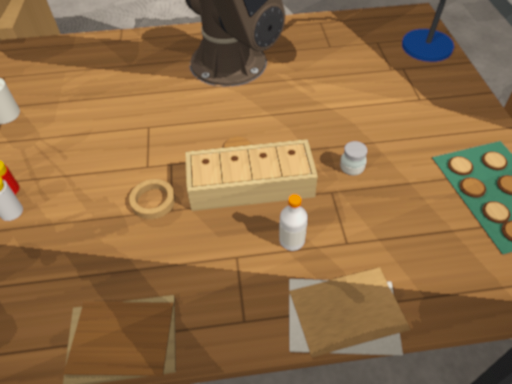

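View pics/side.png

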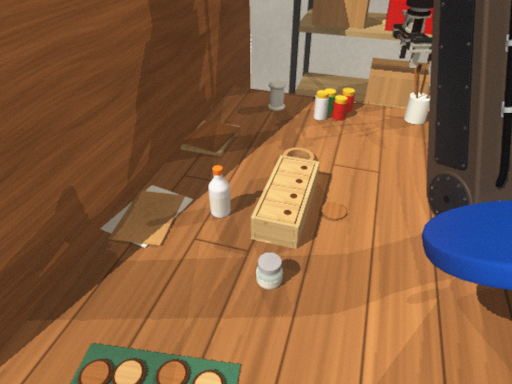

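The scene view shows the box with its marks near pixels (206,161), (235,157), (264,154) and (291,152), panel d to a from left to right. The side view shows the same marks near (304,167), (299,181), (293,195) and (287,212), d to a. I'll refine the centres and cast them onto z = 75 mm.

```bash
cat > h.py <<'E'
import numpy as np,cv2
from rig import robot
def ray_plane(name,uv,z):
    c=robot.camera_info(name); f=192/np.tan(np.radians(c['vfov'])/2); V=c['view']; R=V[:3,:3]; o=-R.T@V[:3,3]
    d=R.T@np.array([(uv[0]-c['cx'])/f,(uv[1]-c['cy'])/f,1]); return o+d*(z-o[2])/d[2]
def blob(im,u,v,r=6):
    g=im[v-r:v+r+1,u-r:u+r+1].astype(float).mean(2); w=np.clip(np.percentile(g,70)-25-g,0,None)
    y,x=np.mgrid[-r:r+1,-r:r+1]; m=w*((x**2+y**2)<=r*r); return u+(m*x).sum()/m.sum(), v+(m*y).sum()/m.sum()
def fit(P): # a..d marks -> centre of box (x,y), yaw
    Q=np.array([[-.0225,y] for y in (.102,.034,-.034,-.102)]); P=np.array(P)[:,:2]
    A=Q-Q.mean(0);B=P-P.mean(0); yaw=np.arctan2((A[:,0]*B[:,1]-A[:,1]*B[:,0]).sum(),(A*B).sum())
    R=np.array([[np.cos(yaw),-np.sin(yaw)],[np.sin(yaw),np.cos(yaw)]]); t=P.mean(0)-R@Q.mean(0)
    return t,yaw,np.linalg.norm(P-(Q@R.T+t),axis=1)
E
python3 - <<'E'
from h import *
S={'scene':[(291,152),(264,154),(235,157),(206,161)],'side':[(287,212),(293,195),(299,181),(304,167)]}
for n,L in S.items():
    im=np.load(n+'.npz')['im']; b=[blob(im,u,v,5) for u,v in L]; P=[ray_plane(n,p,.075) for p in b]
    print(n,np.round(b,1).tolist(),np.round(P,4).tolist()); t,y,e=fit(P); print(t,np.degrees(y),e)
    # base check: spacing
    print(np.linalg.norm(np.diff(P,axis=0),axis=1))
E
```

```text
scene [[291.1, 152.0], [262.7, 155.0], [234.1, 158.0], [205.1, 161.0]] [[0.4869, 0.1112, 0.075], [0.4867, 0.0432, 0.075], [0.4866, -0.0249, 0.075], [0.4864, -0.0931, 0.075]]
[0.50913427 0.00906674] -0.12189691040415412 [1.15022216e-04 7.73982456e-05 4.90607531e-05 1.72924790e-04]
[0.06805122 0.06806826 0.06816688]
side [[287.1, 211.9], [293.2, 195.4], [298.7, 180.6], [303.7, 167.2]] [[0.4855, 0.1149, 0.075], [0.4853, 0.0472, 0.075], [0.485, -0.0205, 0.075], [0.4844, -0.0882, 0.075]]
[0.50755247 0.013204  ] -0.3049173342889876 [0.00042085 0.00016297 0.00018259 0.00043429]
[0.06774242 0.0676915  0.06772311]
```

Both views agree on 68 mm spacing and a yaw near 0, but differ by 4 mm in y. I'll check from near with the wrist camera.

```bash
cat >> h.py <<'E'
R0=np.array([[-1.,0,0],[0,1,0],[0,0,-1]])
def wrist_plane(uv,z,p,R):
    c=robot.camera_info('wrist'); f=192/np.tan(np.radians(c['vfov'])/2); T=c['T_tool_cam']
    d=np.array([uv[0]-c['cx'],uv[1]-c['cy']]); r=np.hypot(*d); th=r/f
    ray=R@T[:3,:3]@np.array([*(np.sin(th)*d/max(r,1e-9)),np.cos(th)]); o=p+R@T[:3,3]
    return o+ray*(z-o[2])/ray[2]
E
python3 - <<'E'
from h import *
robot.move_gripper(0.0)
robot.goto(np.array([.486,-.02,.24]),R0)
p,R=np.array(robot.read_position()),np.array(robot.read_tcp_rot())
im,d=robot.grab_frame('wrist'); np.savez('w.npz',im=im,p=p,R=R); cv2.imwrite('pics/w.png',im[:,:,::-1])
print(p,robot.read_force(),robot.read_t())
E
```

```text
[ 0.4860809 -0.0204418  0.2399494] [-0.63402553 -0.23216074  0.24383902] 3.9417
```

View pics/w.png

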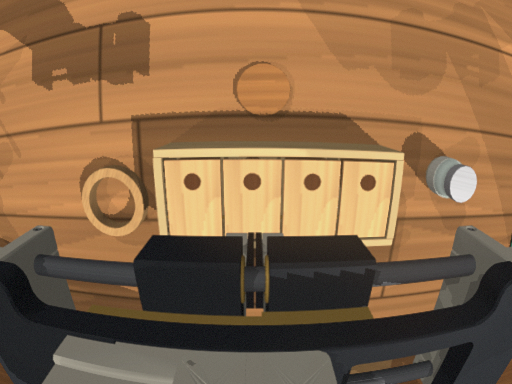

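The wrist view shows all four panels shut, with marks at d (192,182), c (252,181), b (312,182) and a (368,183). Next I'll localise them and press, starting with d.

```bash
cat > press.py <<'E'
from h import *
w=np.load('w.npz'); im=w['im']
P=[wrist_plane(blob(im,u,v,10),.075,w['p'],w['R']) for u,v in [(368,183),(312,182),(252,181),(192,182)]]
t,yaw,e=fit(P)
print(np.round(P,4).tolist(),t,np.degrees(yaw),e)
T=(t+np.array([.5091,.0091])+np.array([.5076,.0132]))/3; yaw=(yaw-np.radians(.12+.30))/3
def mark(k):
    q=np.array([-.0225,.102-.068*k]); c,s=np.cos(yaw),np.sin(yaw); return T+np.array([[c,-s],[s,c]])@q
def press(k):
    x,y=mark(k); robot.servo_line([x,y,.10],speed=.2)
    robot.servo_line([x,y,.083],speed=.08); f0=robot.read_force()[2]; zc=None
    for z in np.arange(.080,.0639,-.0015):
        robot.servo_line([x,y,z],speed=.03); f=robot.read_force()[2]-f0; za=robot.read_position()[2]
        print('abcd'[k],round(z,4),round(za,4),round(f,2))
        if f>1.0 and zc is None: zc=za
        if f>10: return False,zc
        if zc and zc-za>.006: return True,zc
    return None,zc
E
python3 - <<'E'
from press import *
print(T,np.degrees(yaw),[mark(k) for k in range(4)])
if np.linalg.norm(T-t)<.004 and max(e)<.002:
    x,y=mark(3); robot.goto(np.array([x,y,.13]),R0)
    r=press(3); print(r,robot.read_t())
    if r[0] is False: robot.servo_line([x,y,.10],speed=.15)
    print(robot.read_t())
E
```

```text
[[0.4873, 0.1128, 0.075], [0.487, 0.0449, 0.075], [0.4867, -0.023, 0.075], [0.4865, -0.0909, 0.075]] [0.50938848 0.01085704] -0.22651049953256766 [1.70298308e-04 2.44647701e-05 4.75400563e-05 1.53477484e-04]
[0.50869616 0.01105235] -0.21550349984418923 [array([0.48657997, 0.11313625]), array([0.4863242 , 0.04513673]), array([ 0.48606844, -0.02286279]), array([ 0.48581267, -0.0908623 ])]
d 0.08 0.0803 0.29
d 0.0785 0.0785 0.4
d 0.077 0.0769 0.54
d 0.0755 0.0754 0.0
d 0.074 0.0746 8.61
d 0.0725 0.0744 23.71
(False, np.float64(0.07461152749233009)) 6.6833
7.0167
```

Panel d is blocked: contact came at 75 mm, with 24 N and no give. Next c, then b, then a.

```bash
python3 - <<'E'
from press import *
for k in (2,1,0):
    x,y=mark(k); r=press(k); print(r,robot.read_t())
    if r[0] is not False: break
    robot.servo_line([x,y,.10],speed=.15)
E
```

```text
[[0.4873, 0.1128, 0.075], [0.487, 0.0449, 0.075], [0.4867, -0.023, 0.075], [0.4865, -0.0909, 0.075]] [0.50938732 0.01085563] -0.22650573686925776 [1.70996140e-04 2.46781501e-05 4.77459005e-05 1.54155335e-04]
c 0.08 0.0801 -0.2
c 0.0785 0.0785 0.29
c 0.077 0.0769 0.29
c 0.0755 0.0754 0.17
c 0.074 0.0739 0.22
c 0.0725 0.0724 0.9
c 0.071 0.0709 0.83
c 0.0695 0.0694 0.89
c 0.068 0.0679 1.7
c 0.0665 0.0664 0.54
c 0.065 0.0649 1.64
(None, np.float64(0.06786514895368942)) 10.6167
```

Panel c gives freely: 10 mm down at under 2 N. I'll push it on down to its stop.

```bash
python3 - <<'E'
from press import *
x,y=mark(2)
for z in np.r_[.060,.055,.050,np.arange(.048,.0279,-.0015)]:
    robot.servo_line([x,y,z],speed=.04); f=np.array(robot.read_force()); za=robot.read_position()[2]
    print(round(z,4),round(za,4),np.round(f,1))
    if f[2]>18: break
robot.dwell(.2); print(robot.read_force())
robot.servo_line([x,y,.12],speed=.12)
robot.servo_line([x,y-.02,.24],speed=.25)
p=robot.read_position(); im,d=robot.grab_frame('wrist'); cv2.imwrite('pics/w2.png',im[:,:,::-1]); print(p,robot.read_t())
im,d=robot.grab_frame('side'); cv2.imwrite('pics/s2.png',cv2.resize(im[140:260,220:360,::-1],None,fx=4,fy=4))
E
```

```text
[[0.4873, 0.1128, 0.075], [0.487, 0.0449, 0.075], [0.4867, -0.023, 0.075], [0.4865, -0.0909, 0.075]] [0.50938866 0.01085611] -0.22650464612636975 [1.70349669e-04 2.44750810e-05 4.75576099e-05 1.53519022e-04]
0.06 0.0598 [-0.8 -0.4  0.1]
0.055 0.0546 [ 0.7 -0.4  0.1]
0.05 0.0496 [ 1.3 -0.5  0.1]
0.048 0.0479 [0.7 0.8 0.1]
0.0465 0.0465 [-0.6  0.3  0.9]
0.045 0.0449 [0.4 0.3 1.1]
0.0435 0.044 [-1.5 -0.1  8.1]
0.042 0.0434 [-5.4  0.7 18.4]
[-4.57487464  1.08976113 18.6763715 ]
[ 0.48574091 -0.04288672  0.23945323] 14.375
```

View pics/w2.png

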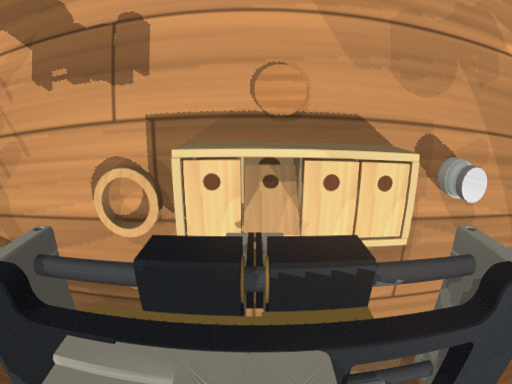

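The wrist view shows panel c (column 270) in shadow, with an opening at its near end around (270,163) and its mark sunk at (270,181). The 18 N stop came 31 mm below the top, where tilt 0.75 puts the fingertip's far edge (about 30 mm). I'll confirm with wrist depth and the side view.

```bash
python3 - <<'E'
from h import *
p,R=np.array(robot.read_position()),np.array(robot.read_tcp_rot())
im,d=robot.grab_frame('wrist'); T=robot.camera_info('wrist')['T_tool_cam']
for u in (212,270,331):
  o=p+R@T[:3,3]; out=[]
  for v in (165,175,181,195,215):
    r=wrist_plane((u,v),0,p,R)-o; zc=(R@T[:3,:3])[:,2]@r; out.append(np.round(o+r*d[v,u]/zc,3).tolist())
  print(u,out)
E
```

```text
212 [[0.467, -0.09, 0.074], [0.478, -0.09, 0.073], [0.485, -0.09, 0.074], [0.502, -0.091, 0.074], [0.525, -0.092, 0.075]]
270 [[0.476, -0.023, 0.025], [0.487, -0.023, 0.036], [0.493, -0.023, 0.042], [0.507, -0.024, 0.055], [0.526, -0.024, 0.072]]
331 [[0.466, 0.043, 0.074], [0.477, 0.044, 0.076], [0.484, 0.044, 0.076], [0.501, 0.046, 0.074], [0.526, 0.047, 0.075]]
```

View pics/s2.png

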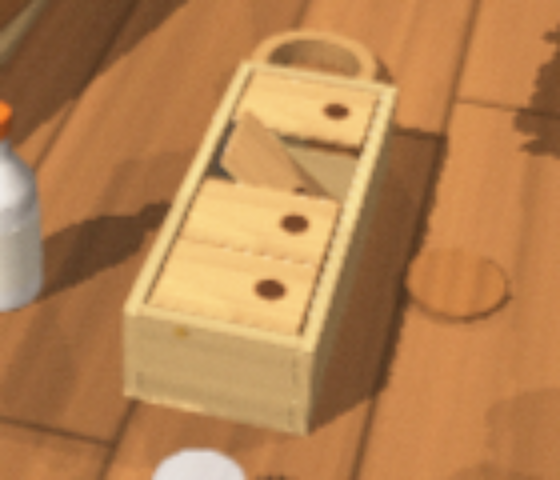

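The side crop shows panel c standing open at (270,155), with the others shut. The depth slope is 0.94, or 0.75 rad, so the hatch is at its stop.

```bash
python3 -c "
from rig import robot
print(robot.job_done(), robot.read_t())"
```

```text
the job is handed in; nothing more can be done
the job is handed in; nothing more can be done
```

The secret hatch is panel c: I pushed it to its stop (0.75 rad) and left it standing open, with the robot clear, and handed the job in; d was pressed and found blocked, and a and b were not pressed because c was found first.

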